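Move a sliding hook from its clamped cradle onto the counter rail

ROBOT

A 7-joint arm with a two-finger parallel gripper is mounted at the origin on a cart in front of the work surface, level with it; the furniture and walls round the work are solid. World frame = base frame: x ahead of the robot, y to its left, z up, the work surface at z = 0. Lengths are in m, angles in rad, forces in N, time in s.
With the tool pointing down it reaches from about 0.425 to 0.875 m from the base axis. Payload 4.7 kg.
Tool frame: the origin (TCP) lies at the very end of the fingers, on their centre line; the grasp point (between the pads) lies 19 mm behind it; z points along the fingers, y is the line along which they close (so a half turn about z gives the same grasp; the last joint's range is limited). The gripper opens to 87 mm and grips with 3 to 60 N. Pads are 19 mm wide; open, the fingers measure 117 mm over their backs; the gripper's body (75 mm by 190 mm) begins 51 mm behind the grasp point.
Start: joints at [-1.227, 0.321, -0.07, 1.45, 0.023, 1.371, -0.057], TCP at [0.211, 0.615, 0.223] pointing down, gripper open.
Joint ranges: [-2.86, 2.86], [-0.3, 2.09], [-1.38, 1.24], [0.06, 2.45], [-1.56, 4.7], [0.09, 2.05], [-2.69, 2.69]. Speed limits (rad/s): [2.57, 2.57, 3.14, 3.14, 3.14, 3.14, 3.14].

INTERFACE

Orientations are given as a rotation vector (axis times angle).
In Python, from bench import ctrl gives the robot as it stands.
- The arm moves only by the shell command python3 -m jog 'ROWS' [FORCE]. ROWS is JSON, a list that holds one entry, the list of rows, each a list of 7 numbers: the shift along the tool's x, y, z in mm, then the turn, a rotation vector about the tool's x, y, z in degrees, then the finger opening in mm, from 0 to 87. A call has 1 to 10 rows; each row is the pose to reach, as a shift and turn from the pose commanded when the call began, along the tool's axes at that moment; what a row does not reach only later rows make up. A row lasts 1/10 s, in which the tool goes at most 50 mm and 8.59 degrees, less where a joint would pass 70% of its speed; a pose out of reach is approached as far as the arm can. A call with a gripper value outside its range is refused whole. The fingers move at their own pace and stop on an object; FORCE is the grip in N (left out, the last holds). Time passes only in rows, so rows that repeat a pose let the fingers close. It gives the time, the measured TCP pose, the force, the opening and the grip force at its end, in the units of the state.
- ctrl.get_state(): the state, without advancing time (a new reading comes with each control period).
- ctrl.get_image(name): name is "side" or "top" or "wrist"; returns a dict with "image" (384x512x3 uint8, red, green, blue), "depth" (384x512 float32, m along the optical axis (not along the pixel's ray), 0 where there is no reading), "fov_y" (degrees; the focal length in pixels is half the picture's height over the tangent of half this angle, whatever the lens; pixels are square), "cx", "cy" (the principal point, pixels), "rvec" (rotation vector, rad) and "tvec" (3), from world to camera coordinates, as OpenCV has them. Camera axes: x right, y down, z forward; pixel columns grow to the right and rows downward; lengths in m; the calibration is good to about 2 mm. A picture is of the moment at which its call begins.
- ctrl.close_job(): hands the job in; it is judged then, once.
The state is a dict: "time": time; "joint_positions": joint angles; "qd": joint speeds; "joint_torque": joint torques, N m; "position": TCP position; "tool_rot": TCP orientation; "ft_force": force on the tool from outside, world axes, zero at the start; "torque": the same for the moment, N m; "grip_width": opening from 0.0 (shut) to 1.0 (fully open); "grip_force": force on a finger pad.
Only numpy, scipy, OpenCV 4.12 (cv2) and the standard library are available. Lean on these libraries where they do the work, as an engineer would, in place of code of your own. Each camera call takes 0.05 s, during which the arm holds its last target. There are 200 camera calls.

TASK

Swing the cradle's clamp bar fully up and leave it up, slide the hook carrier out from beneath it, and feed the carrier's flat foot into the open end of the counter rail. Then slide it along the channel until it is fully home against the stop inside, pressing gently without forcing it, and let go. Leave the glass, the mug of spoons and the tea packet where they stand.

Things in the scene. Friction and masses are not known exactly. Their poses are not given: they have to be found in the camera images.
- clamp_bar (a joint): angle of the steel clamp bar: 0 = down across the carrier's foot, 1.57 = upright, 1.9 = leaning fully back. Its hinge lies along the cradle's x axis and is stiff (about 0.1 N m), so the bar stays where it is left. While down, its tooth blocks the carrier's way out.
- clamp_grip (a point): middle of the free part of the clamp bar's handle: a black round rod 12 mm thick, parallel to the hinge (along the cradle's x), clear of the bar for 18 mm to either side; 40 mm above the worktop and 92 mm from the hinge line when down. It may turn between the fingers as the bar swings up.
- clamp_hinge (a point): point on the clamp bar's hinge axis, 40 mm above the worktop, level with clamp_grip and square across from it; same axes as the cradle. As the bar opens, clamp_grip goes round this point in an upright circle of 92 mm radius: from the cradle's +y side, over the top, toward its -y side.
- cradle: fixed dark wooden base 124x80x14 mm with aluminium guides; origin under its middle, on the worktop. +x = the way out, +y = the side of the clamp handle and of the carrier's hook, z up. The carrier's foot lies on its floor, 14 mm above the worktop, within 2 mm of its middle, same axes; the rear is closed.
- cradle_guide (a point): front end of the cradle's lips, on its centre line, at the height of the foot; 12 mm behind the cradle's middle. Behind it lips (24 mm apart, 12 mm above the floor) cover the rear of the foot, so the carrier can be lifted only after sliding about 40 mm along +x. The side guides are 49 mm apart.
- carrier_foot (a point): centre of the dark steel hook carrier's flat foot: 90 mm long (x), 44 mm wide (y), 9 mm thick, half-round ends of 22 mm radius. On it a stem 18 mm wide (y), 12 mm thick (x). About 0.25 kg. x = direction of travel (as cradle x in the cradle, as rail x in the rail), +y = the side of the hook.
- carrier_grip (a point): point in the carrier's upright grip plate, 78 mm above the underside of the foot, straight above carrier_foot, same axes. The plate is 12 mm thick (x: fingers close along x), 44 mm wide (y), from 32 to 98 mm above the foot's underside. A hook 12 mm thick runs from it to 63 mm on the +y side, 36 to 66 mm above the underside.
- rail: fixed aluminium rail, a channel with a slot on top, 64 mm wide; origin on the worktop below its open end (where the covered part begins); +x = inward, z up. The carrier runs with its foot inside, stem in the slot, hook on the rail's +y side. A black stop block with a steel knob on top is fixed in it, its face anywhere from x = 150 to 220 mm, not given: feel or see it.
- rail_mouth (a point): middle of the rail's open end, 44.5 mm above the worktop, axes as the rail: where the foot's centre line passes. Channel floor 40 mm above the worktop, inside 48 mm wide and 12 mm high, lips with tops at 57 mm, slot 24 mm wide. The floor alone reaches out 35 mm in front of the mouth as a loading tongue.
- feeler (a joint): how far the light pin on the stop block (spring under 0.25 N, too weak to feel) is pushed in, m: 0 = free, standing 14 mm out toward the mouth; 0.014 = flush, the foot's nose against the block, where the push is felt as a firm stop. The foot's centre is then 45 mm before the block's face, and stays where it is left.
- tumbler_mid (a point): middle of an empty faceted drinking glass, 87 mm across, 106 mm high, half-way up; a bystander
- mug_spoons_mid (a point): middle of a grey mug holding spoons, 73 mm across without its handle, 137 mm high with the spoons, 45 mm up; a bystander
- tea_packet_mid (a point): middle of a yellow tea packet 65x115x55 mm, half-way up; a bystander
Mind the look-alikes: they are no part of the job. There is more than one size of the cradle; the job needs the larger.

How it is judged:
By the outcome, as a careful person would: the job done as asked, in the order asked, and still so for the second after the job is handed in, with the robot touching nothing.
It also fails if it takes over 61 s, if anything falls off the work surface, if the arm or the gripper's body presses on something with over 40 N, if the wrist force passes 120 N, or if a joint passes its speed limit or range.

## Working session

There is one attempt and no reset: what is moved stays moved. The work goes in short steps, Python scripts to look and compute and a shell command to move; the robot and the scene stay as the last step left them, time stands still between calls to the robot, and variables do not carry over. Pictures are saved under pics/ and viewed, at most 13 in all, crops included, and the job is handed in when it is done.

```bash
mkdir -p pics; ls
cat > h.py <<'E'
import numpy as np, cv2
from scipy.spatial.transform import Rotation as R
from bench import ctrl
def snap(n,f):
    d=ctrl.get_image(n); cv2.imwrite(f'pics/{f}.png',d['image'][:,:,::-1]); np.savez(f'pics/{f}.npz',**d); return d
def load(f): return np.load(f'pics/{f}.npz')
def cloud(d):
    D=d['depth'].astype(float); h,w=D.shape; f=h/2/np.tan(np.radians(float(d['fov_y']))/2)
    u,v=np.meshgrid(np.arange(w),np.arange(h))
    P=np.stack([(u-d['cx'])/f*D,(v-d['cy'])/f*D,D],-1)
    M=R.from_rotvec(np.ravel(d['rvec'])).as_matrix()
    P=(P-np.ravel(d['tvec']))@M
    P[D==0]=np.nan; return P
def ray(d,u,v,z):
    f=d['depth'].shape[0]/2/np.tan(np.radians(float(d['fov_y']))/2)
    M=R.from_rotvec(np.ravel(d['rvec'])).as_matrix(); t=np.ravel(d['tvec'])
    o=-M.T@t; r=M.T@np.array([(u-d['cx'])/f,(v-d['cy'])/f,1]); return o+r*(z-o[2])/r[2]
def st():
    s=ctrl.get_state(); return s
E
python3 - <<'E'
from h import *
a=snap('top','t0');b=snap('side','s0');s=st();print(s)
for d in(a,b):
    M=R.from_rotvec(np.ravel(d['rvec'])).as_matrix();print(-M.T@np.ravel(d['tvec']),d['fov_y'])
print(R.from_rotvec(s['tool_rot']).as_matrix().round(2))
cv2.imwrite('pics/both0.png',np.hstack([cv2.resize(x['image'],(400,300)) for x in(a,b)])[:,:,::-1])
E
```

```text
pics
{'time': 0.1, 'joint_positions': array([-1.22688028,  0.3217435 , -0.07009384,  1.45152977,  0.02259452,
        1.37076311, -0.05689984]), 'qd': array([-0.00123235, -0.00149324,  0.00129232, -0.00201342,  0.00059048,
       -0.00108094, -0.00048171]), 'joint_torque': array([ 9.00403779e-05, -4.92566729e+01, -4.05773772e-01, -3.13400137e+01,
       -6.41791779e-02,  3.94449814e-02,  8.26767996e-05]), 'position': array([0.21039968, 0.61450684, 0.22158609]), 'tool_rot': array([-5.15643052e-01, -3.09879183e+00,  2.58496264e-03]), 'ft_force': array([-0.50872076,  0.08046267, -0.47107683]), 'torque': array([-0.02152717,  0.0055833 , -0.013042  ]), 'grip_force': 0.0, 'grip_width': 0.995416451057593}
[ 0.41001473 -0.2873459   1.42817577] 50.64432910139336
[0.78407196 0.59246522 1.43120924] 45.52081271056872
[[-0.95  0.32 -0.  ]
 [ 0.32  0.95 -0.  ]
 [-0.   -0.   -1.  ]]
```

View pics/t0.png

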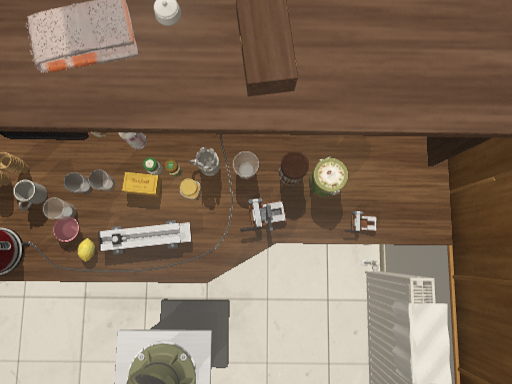

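View pics/s0.png

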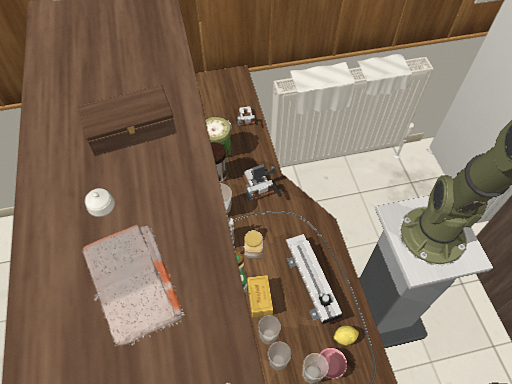

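Run:
```python
from h import *
d=load('t0');P=cloud(d)
for u,v in[(267,213),(364,222),(190,232),(103,238),(118,238),(165,345),(300,250),(215,272),(280,60),(280,125),(300,140),(246,165),(141,183),(30,193),(440,200)]:
    print(u,v,P[v,u].round(3))
s=load('s0')
a=cv2.resize(d['image'][180:260,80:300],(792,288),interpolation=cv2.INTER_CUBIC)
b=cv2.resize(s['image'][150:330,230:350],(400,300*2)[:2] if 0 else (200,300),interpolation=cv2.INTER_CUBIC)
c=cv2.resize(s['image'][155:215,235:295],(300,300),interpolation=cv2.INTER_CUBIC)
e=cv2.resize(d['image'][190:245,240:295],(292,300),interpolation=cv2.INTER_CUBIC)
cv2.imwrite('pics/c0.png',np.vstack([a,np.hstack([b,c,e])])[:,:,::-1])
```

```text
267 213 [ 0.545 -0.341  0.103]
364 222 [ 0.527 -0.686  0.008]
190 232 [ 0.484 -0.082  0.039]
103 238 [0.46  0.211 0.042]
118 238 [0.459 0.151 0.071]
165 345 [ 0.108 -0.007  0.014]
300 250 [ 0.438 -0.567 -0.86 ]
215 272 [ 0.349 -0.167 -0.002]
280 60 [ 0.868 -0.353  0.521]
280 125 [ 0.735 -0.359  0.439]
300 140 [ 0.824 -0.464 -0.   ]
246 165 [ 0.725 -0.269  0.015]
141 183 [0.648 0.089 0.056]
30 193 [0.615 0.486 0.014]
440 200 [ 0.61  -0.965 -0.005]
```

View pics/c0.png

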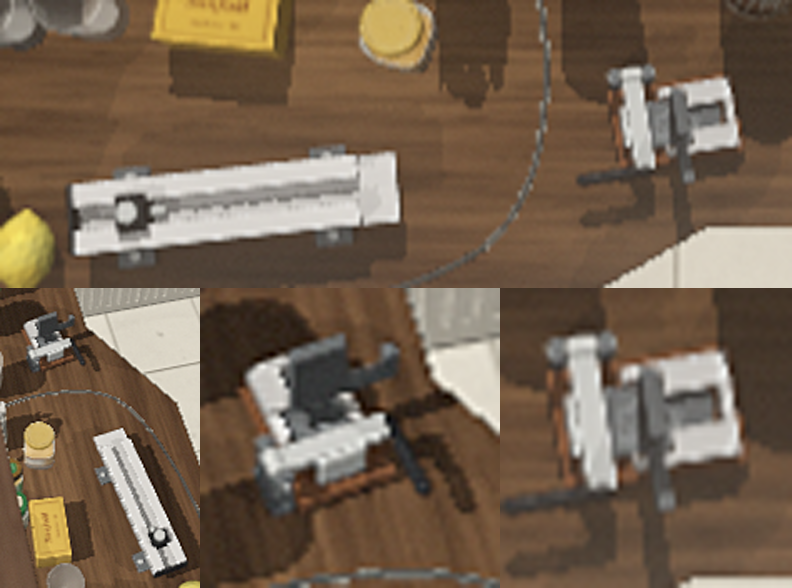

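```bash
cat >> h.py <<'E'
def rel(p,yaw):
    """shift (mm, tool axes) and turn (deg, tool axes) to TCP p with tool down, tool y at world yaw deg"""
    s=st(); M=R.from_rotvec(s['tool_rot']).as_matrix()
    c,n=np.cos(np.radians(yaw)),np.sin(np.radians(yaw)); y=np.array([c,n,0]); z=np.array([0,0,-1.]); T=np.stack([np.cross(y,z),y,z],1)
    return (M.T@(np.array(p)-s['position'])*1000).round(1), np.degrees(R.from_matrix(M.T@T).as_rotvec()).round(2)
E
python3 - <<'E'
from h import *
print(rel([.45,.3,.3],41)); print(rel([.46,-.28,.3],11))
E
```

```text
(array([-328.5, -220.1,  -78. ]), array([-9.00e-02,  3.00e-02,  3.01e+01]))
(array([-525.8, -765.6,  -77.1]), array([-8.00e-02,  5.00e-02,  6.01e+01]))
```

```bash
python3 -m jog '[[[-41,-27,-10,0,0,4,60],[-82,-55,-20,0,0,8,60],[-123,-82,-30,0,0,12,60],[-164,-110,-40,0,0,16,60],[-205,-137,-50,0,0,20,60],[-246,-165,-60,0,0,24,60],[-287,-192,-70,0,0,28,60],[-328,-220,-78,0,0,30,60],[-340,-265,-78,0,0,30,60],[-360,-310,-78,0,0,30,60]]]'
python3 - <<'E'
from h import *
print(rel([.46,-.28,.3],11))
E
```

```text
time: 1.1
position: [0.4508, 0.2032, 0.3003]
tool_rot: [-1.3, -2.859, 0.001]
ft_force: [0.6, 0.1, 0.4]
grip_width: 0.688
grip_force: 0.0
(array([-370.2, -310.6,    0.4]), array([-0.04, -0.  , 30.09]))
```

```bash
python3 -m jog '[[[-38,-31,0,0,0,4,60],[-75,-62,0,0,0,8,60],[-111,-93,0,0,0,12,60],[-148,-124,0,0,0,16,60],[-185,-155,0,0,0,20,60],[-222,-186,0,0,0,24,60],[-260,-217,0,0,0,28,60],[-297,-248,0,0,0,30,60],[-334,-279,0,0,0,30,60],[-360,-300,0,0,0,30,60]]]'
python3 - <<'E'
from h import *
d=snap('wrist','w1'); P=cloud(d); s=st(); print(s['position'])
M=R.from_rotvec(np.ravel(d['rvec'])).as_matrix();print(-M.T@np.ravel(d['tvec']),d['fov_y'])
E
```

```text
time: 2.1
position: [0.4601, -0.2671, 0.3007]
tool_rot: [2.0, 2.422, -0.001]
ft_force: [-0.4, -0.2, -0.9]
grip_width: 0.691
grip_force: 0.0
[ 0.45909552 -0.27228355  0.30068204]
[ 0.44796053 -0.20184666  0.46337382] 69.21994917136169
```

View pics/w1.png

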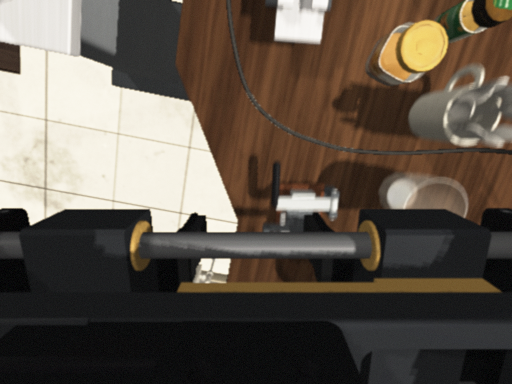

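```bash
python3 -m jog '[[[-45,10,0,0,0,0,60],[-90,20,0,0,0,0,60],[-135,25,0,0,0,0,60],[-170,30,0,0,0,0,60],[-170,30,0,0,0,0,60],[-170,30,0,0,0,0,60]]]'
python3 - <<'E'
from h import *
d=snap('wrist','w2'); P=cloud(d); s=st(); print(s['position'],s['tool_rot'])
E
```

```text
time: 2.75
position: [0.5229, -0.4248, 0.2993]
tool_rot: [-1.997, -2.422, 0.002]
ft_force: [0.3, 0.2, -0.2]
grip_width: 0.685
grip_force: 0.0
[ 0.5234302  -0.42367367  0.29999287] [-1.99516583e+00 -2.42484019e+00 -7.43090992e-04]
```

View pics/w2.png

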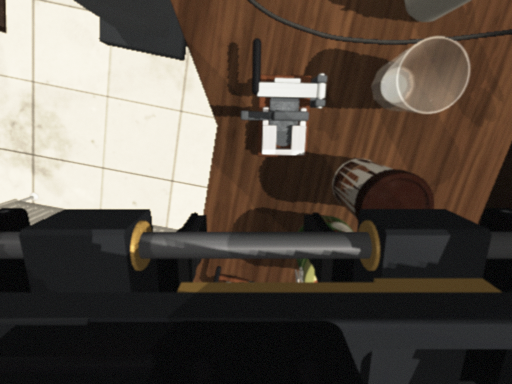

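Run:
```python
from h import *
d=load('w2');P=cloud(d)
im=d['image'][20:180,210:350]; z=P[20:180,210:350,2]
hm=cv2.applyColorMap((np.clip(np.nan_to_num(z)/.12,0,1)*255).astype(np.uint8),cv2.COLORMAP_JET)[:,:,::-1]
cv2.imwrite('pics/c2.png',cv2.resize(np.hstack([im,hm]),None,fx=2.85,fy=3.4,interpolation=cv2.INTER_NEAREST)[:,:,::-1])
m=(P[...,2]>.03)&(P[...,2]<.055); m[:, :245]=0;m[:,266:]=0;m[110:]=0;m[:30]=0
q=P[m];print(len(q),q.mean(0).round(4),np.ptp(q,0)); c=q[:,:2]-q[:,:2].mean(0); w,V=np.linalg.eigh(c.T@c); a=V[:,1]; print('rod dir',np.degrees(np.arctan2(a[1],a[0])), np.ptp(c@a))
for r in range(36,120,4): print(r,[(int(1000*P[r,c,2])if P[r,c,2]==P[r,c,2] else -1) for c in range(236,336,4)])
```

```text
554 [ 0.4998 -0.2933  0.0452] [0.03161751 0.07293099 0.00807898]
rod dir 104.9021808367334 0.07466870503156536
36 [1, 0, 0, 0, 0, 0, 1, 0, 0, 0, 0, 0, 1, 0, 1, 0, 0, 0, 0, 0, 0, 6, 7, 8, 8]
40 [0, 1, 0, 1, 0, 45, 0, 2, 1, 1, 1, 1, -1, -1, 1, 0, 1, 0, 0, 0, 3, 0, 1, 0, 0]
44 [0, 2, 0, -1, 40, 46, 42, -1, 0, 0, 0, 0, 0, 0, 0, 0, 0, 0, 0, 0, 0, 0, 2, 0, 0]
48 [1, 1, 1, 1, 42, 48, 43, 0, -1, 0, 0, 0, 0, 1, 1, 0, 0, 2, 2, 1, 0, -1, 1, 1, 0]
52 [1, 0, 0, 0, 42, 46, 42, 0, 0, 0, 0, 0, 1, 0, 1, 0, 0, 0, 1, 1, 0, 0, 0, 0, 1]
56 [0, 0, 2, 0, 42, -1, 42, 0, 0, 0, 0, 0, 0, 0, 1, -1, 0, 1, 1, 1, 0, 0, 0, 0, 0]
60 [0, 0, -1, 2, 43, 45, 41, 2, 0, 0, 0, 0, 0, 0, 1, 1, 1, 1, 1, 0, 1, 1, 1, 0, 0]
64 [0, 1, 1, 2, 43, 45, 40, 0, 1, -1, 1, 0, 0, 0, 0, 0, 0, 0, 0, 0, 0, -1, 1, -1, 0]
68 [0, 1, 0, 0, 43, 45, 0, 0, 1, 1, 0, 0, 0, 2, 2, 0, 0, 0, 0, 1, 0, 0, -1, 0, 0]
72 [1, 0, 0, 0, 44, 44, 0, 0, 0, 0, 0, 0, 0, 0, 0, 1, 1, 2, 0, 0, 0, 1, 0, 0, 0]
76 [0, 0, 2, 0, 43, 47, 13, 14, 13, 12, 13, 16, 14, 13, 16, 13, 14, 13, 14, 1, 41, 47, 46, 1, 0]
80 [1, 0, 0, 0, 44, 45, 13, 14, 15, 13, 45, 43, 42, 43, 44, 45, 13,
[... 221 characters left out ...]
 0, 1]
92 [0, 0, 0, 1, 43, 44, 44, 45, 46, 44, 44, 44, 44, 45, 45, 43, 44, 43, 45, 44, 44, 48, 44, 0, 0]
96 [0, 0, 0, 0, 1, 1, 44, 44, 43, 44, 43, 45, 43, 43, 45, 44, 46, 44, 45, 44, 46, 47, 0, 0, 0]
100 [0, 0, 0, 0, 1, 0, 14, 15, 14, 23, 24, 23, 21, 22, 22, 23, 15, 14, 13, 9, 48, 47, 45, 1, 0]
104 [0, 0, 1, 0, 1, 1, 14, 16, 14, 24, 24, 23, 22, 22, 23, 23, 13, 15, 14, 29, 47, 46, 0, 1, 0]
108 [0, 1, 1, 0, 0, 0, 15, 26, 14, 24, 23, 24, 22, 23, 23, 23, 14, 14, 14, 0, 39, 41, 0, 0, 0]
112 [0, 79, 79, 60, 59, 59, 60, 60, 59, 99, 112, 112, 112, 112, 111, 111, 112, 112, 14, 0, 0, 0, 0, 0, 0]
116 [-3, 78, 80, 61, 59, 60, 59, 59, 60, 109, 113, 112, 114, 112, 112, 113, 113, 112, 13, 0, 0, 0, 0, 1, 1]
```

View pics/c2.png

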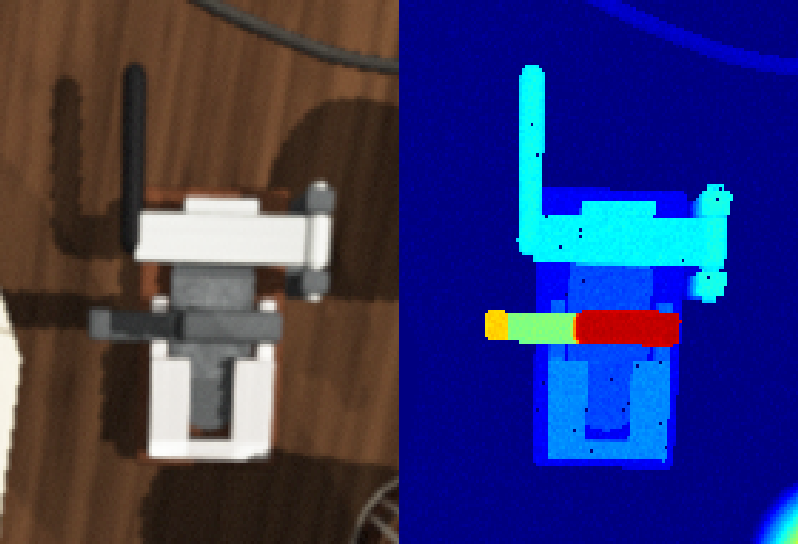

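Run:
```python
from h import *
d=load('w2');P=cloud(d)
v,u=np.mgrid[:384,:512]
def box(r0,r1,c0,c1,z0,z1): 
    return P[(v>=r0)&(v<r1)&(u>=c0)&(u<c1)&(P[...,2]>z0)&(P[...,2]<z1)]
def fit(n,q,s=0):
    r=cv2.minAreaRect((q[:,:2]*1000).astype(np.float32)); c=q[:,:2]-q[:,:2].mean(0); w,V=np.linalg.eigh(c.T@c);a=V[:,1]
    print(n,len(q),'mean',q.mean(0).round(4),'pca',round(np.degrees(np.arctan2(a[1],a[0]))%180,1),'rect',np.round(r[0],1),np.round(r[1],1),round(r[2],1))
fit('rod',box(38,82,248,266,.036,.052))
fit('rodtop',box(40,82,248,266,.0445,.052))
fit('hinge',box(72,112,314,332,.0455,.055))
fit('plate',box(108,125,268,310,.106,.12))
fit('bar',box(82,97,270,310,.04,.05))
fit('hook',box(105,125,238,270,.055,.09))
fit('guide',box(125,160,255,310,.022,.035))
fit('all',box(70,160,250,312,.01,.035))
fit('base',box(70,160,250,312,.01,.018))
```

```text
rod 361 mean [ 0.4959 -0.2806  0.0453] pca 99.8 rect [ 496.3 -281. ] [11.2 54.4] 10.8
rodtop 264 mean [ 0.4961 -0.2816  0.0461] pca 99.8 rect [ 495.8 -282. ] [ 9.8 52.8] 10.8
hinge 225 mean [ 0.5924 -0.303   0.0471] pca 100.8 rect [ 592.3 -303.3] [14.9 41.7] 9.0
plate 360 mean [ 0.551  -0.3471  0.112 ] pca 9.2 rect [ 551.5 -347.2] [44.1 11.8] 10.9
bar 572 mean [ 0.5496 -0.3094  0.0447] pca 9.5 rect [ 550.2 -308.9] [55.8 19.2] 10.9
hook 263 mean [ 0.5089 -0.3544  0.0656] pca 8.9 rect [ 509.  -354.6] [39.8 11.4] 9.5
guide 1205 mean [ 0.5573 -0.3801  0.0293] pca 10.9 rect [ 557.9 -381.4] [64.6 45.2] 10.9
all 2823 mean [ 0.5526 -0.3576  0.0227] pca 98.2 rect [ 553.  -347.8] [ 82.  123.8] 8.7
base 1021 mean [ 0.5493 -0.3428  0.0143] pca 95.0 rect [ 553.  -347.8] [ 82.  123.8] 8.7
```

Run:
```python
from h import *
print(rel([.496,-.281,.15],10),rel([.496,-.281,.021],10))
```

```text
(array([145.1,   0.6, 150.2]), array([-0.03, -0.08,  1.1 ])) (array([144.9,   0.7, 279.2]), array([-0.03, -0.08,  1.1 ]))
```

```bash
python3 -m jog '[[[35,0,30,0,0,0,50],[70,0,60,0,0,1,50],[105,0,95,0,0,1,50],[145,0,130,0,0,1,50],[145,0.5,170,0,0,1,50],[145,0.5,205,0,0,1,50],[145,0.5,240,0,0,1,50],[145,0.5,270,0,0,1,50],[145,0.5,279,0,0,1,50],[145,0.5,279,0,0,1,50]]]' 15;  python3 -m jog '[[[0,0,0,0,0,0,0],[0,0,0,0,0,0,0],[0,0,0,0,0,0,0],[0,0,0,0,0,0,0],[0,0,0,0,0,0,0],[0,0,0,0,0,0,0]]]' 15
python3 - <<'E'
from h import *
a=np.radians(np.arange(0,111,8))
for t in a: print(round(np.degrees(t)), (92*(1-np.cos(t))).round(0),(-92*np.sin(t)).round(0))
E
```

```text
time: 3.8
position: [0.4958, -0.2801, 0.0212]
tool_rot: [-2.014, -2.409, -0.001]
ft_force: [0.4, -0.1, 0.9]
grip_width: 0.574
grip_force: 0.0
time: 4.4
position: [0.4965, -0.2821, 0.0217]
tool_rot: [2.017, 2.408, 0.001]
ft_force: [-0.8, 0.2, -0.1]
grip_width: 0.13
grip_force: 15.0
0 0.0 -0.0
8 1.0 -13.0
16 4.0 -25.0
24 8.0 -37.0
32 14.0 -49.0
40 22.0 -59.0
48 30.0 -68.0
56 41.0 -76.0
64 52.0 -83.0
72 64.0 -87.0
80 76.0 -91.0
88 89.0 -92.0
96 102.0 -91.0
104 114.0 -89.0
```

```bash
python3 -m jog '[[[0,1,-13,0,0,0,0],[0,4,-25,0,0,0,0],[0,8,-37,0,0,0,0],[0,14,-49,0,0,0,0],[0,22,-59,0,0,0,0],[0,30,-68,0,0,0,0],[0,41,-76,0,0,0,0],[0,52,-83,0,0,0,0],[0,64,-87,0,0,0,0],[0,76,-91,0,0,0,0]]]'; python3 -m jog '[[[0,13,-1,0,0,0,0],[0,26,0,0,0,0,0],[0,38,2,0,0,0,0],[0,43,3.5,0,0,0,0],[0,43,3.5,0,0,0,0],[0,43,3.5,0,0,0,0]]]'
```

```text
time: 5.4
position: [0.5711, -0.2695, 0.1146]
tool_rot: [2.018, 2.408, -0.001]
ft_force: [-3.0, -1.9, 1.6]
grip_width: 0.13
grip_force: 15.0
time: 6.0
position: [0.6142, -0.2619, 0.1094]
tool_rot: [2.016, 2.406, 0.001]
ft_force: [2.8, -4.1, 3.4]
grip_width: 0.127
grip_force: 15.0
```

```bash
python3 -m jog '[[[0,0,0,0,0,0,40],[0,0,0,0,0,0,40],[0,0,-3,0,0,0,40],[0,0,-40,0,0,0,40],[0,0,-80,0,0,0,40],[0,0,-120,0,0,0,60],[-20,-20,-160,0,0,8,60],[-40,-40,-160,0,0,16,60],[-60,-60,-160,0,0,24,60],[-73,-77,-160,0,0,32,60]]]'
python3 - <<'E'
from h import *
s=st();print(s['position']); print(rel([.551,-.347,.16],-80),s['joint_positions'])
d=snap('wrist','w3')
E
```

```text
time: 7.0
position: [0.5488, -0.3475, 0.2693]
tool_rot: [-2.608, -1.75, -0.001]
ft_force: [0.1, -0.5, -0.3]
grip_width: 0.685
grip_force: 0.0
[ 0.54875223 -0.34748328  0.26928634]
(array([  1.2,   1.9, 109.3]), array([-5.000e-02, -4.000e-02,  5.772e+01])) [-0.20753076  0.44152098  1.02238536  1.40952329 -0.37506753  1.49682506
  0.40949494]
```

View pics/w3.png

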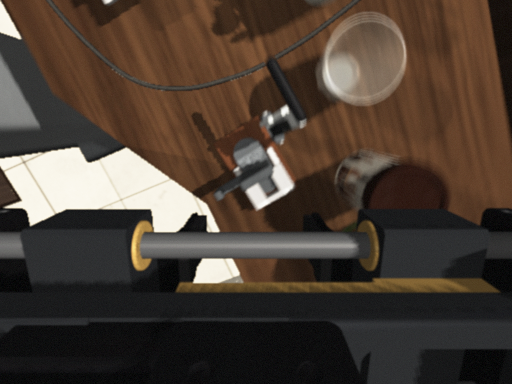

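```bash
python3 -m jog '[[[0,1,0,0,0,8,60],[1,2,0,0,0,16,60],[1,2,0,0,0,24,60],[1,2,0,0,0,32,60],[1,2,0,0,0,40,60],[1,2,0,0,0,48,60],[1,2,0,0,0,56,60],[1,2,0,0,0,57.7,60],[1,2,0,0,0,57.7,60]]]'
python3 - <<'E'
from h import *
s=st();print(s['position']); print(rel([.551,-.347,.15],-80),s['joint_positions'])
d=snap('wrist','w4');P=cloud(d);a=snap('top','t4');Q=cloud(a)
for n,C in(('w',P),('t',Q)):
  for nm,m in(('plate',(abs(C[...,2]-.112)<.006)&(np.hypot(C[...,0]-.551,C[...,1]+.347)<.04)),('rod',(C[...,2]>.11)&(np.hypot(C[...,0]-.614,C[...,1]+.262)<.045)&(C[...,2]<.14))):
    if m.any(): q=C[m]; print(n,nm,len(q),q.mean(0).round(4),cv2.minAreaRect((q[:,:2]*1000).astype(np.float32)))
E
```

```text
time: 7.95
position: [0.5528, -0.3454, 0.2687]
tool_rot: [-3.127, -0.291, 0.001]
ft_force: [-0.1, 0.2, 0.4]
grip_width: 0.687
grip_force: 0.0
[ 0.55275455 -0.34540845  0.26867428]
(array([ -2. ,   1.4, 118.7]), array([-0.07,  0.01,  0.64])) [-0.28711818  0.52191658  1.18272522  1.40607692 -0.48057291  1.52802431
 -0.51925648]
w plate 370 [ 0.5528 -0.3461  0.112 ] ((552.1182861328125, -346.5610656738281), (43.0712776184082, 11.764861106872559), 10.424798965454102)
w rod 910 [ 0.6146 -0.2729  0.1313] ((603.19287109375, -271.2685546875), (36.471656799316406, 74.06208038330078), 9.7033109664917)
t rod 2 [ 0.6139 -0.2346  0.1332] ((613.9310302734375, -234.63211059570312), (4.459670543670654, 0.0), 133.6036834716797)
```

```bash
python3 -m jog '[[[-1.5,1.5,40,0,0,0.6,60],[-1.5,1.5,80,0,0,0.6,50],[-1.5,1.5,120,0,0,0.6,50],[-1.5,1.5,155,0,0,0.6,50],[-1.5,1.5,185,0,0,0.6,50],[-1.5,1.5,195,0,0,0.6,50],[-1.5,1.5,195,0,0,0.6,50]]]'
python3 - <<'E'
from h import *
s=st();print(s['position'],s['joint_positions'].round(2),rel([.5515,-.347,.073],-80))
E
```

```text
time: 8.75
position: [0.5507, -0.3475, 0.0729]
tool_rot: [-3.128, -0.27, 0.003]
ft_force: [0.2, -0.4, 0.3]
grip_width: 0.579
grip_force: 0.0
[ 0.55070143 -0.34745474  0.07294159] [-0.24  0.66  1.06  1.64 -0.61  1.21 -0.44] (array([ 0.9, -0.3, -0.1]), array([-0.09,  0.1 , -0.13]))
```

```bash
python3 -m jog '[[[0,0,0,0,0,0,0],[0,0,0,0,0,0,0],[0,0,0,0,0,0,0],[0,0,0,0,0,0,0],[0,0,0,0,0,0,0],[0,0,0,0,0,0,0]]]' 35; python3 -m jog '[[[0,-5,-0.5,0,0,0,0],[0,-12,-0.5,0,0,0,0],[0,-20,-0.5,0,0,0,0],[0,-28,-0.5,0,0,0,0],[0,-36,-0.5,0,0,0,0],[0,-44,-0.5,0,0,0,0],[0,-52,-0.5,0,0,0,0],[0,-58,-0.5,0,0,0,0],[0,-58,-0.5,0,0,0,0]]]'
```

```text
time: 9.35
position: [0.5514, -0.3479, 0.0743]
tool_rot: [-3.13, -0.269, -0.001]
ft_force: [-0.8, 1.7, 2.5]
grip_width: 0.138
grip_force: 35.0
time: 10.25
position: [0.5416, -0.2896, 0.0745]
tool_rot: [-3.129, -0.271, -0.0]
ft_force: [-0.0, -0.2, -1.9]
grip_width: 0.137
grip_force: 35.0
```

```bash
python3 -m jog '[[[0,-2,-30,0,0,0,0],[0,-4,-60,0,0,0,0],[0,-10,-90,0,0,0,0],[0,-10,-90,0,0,0,0]]]'
python3 - <<'E'
from h import *
def rect(n,q):
    r=cv2.minAreaRect((q[:,:2]*1000).astype(np.float32)); print(n,len(q),q.mean(0).round(4),np.round(r[0],1),np.round(r[1],1),round(r[2],1))
for f in('t0','s0'):
    C=cloud(load(f)); ok=(C[...,0]>.40)&(C[...,0]<.56)&(C[...,1]>-.13)&(C[...,1]<.28)
    top=C[ok&(abs(C[...,2]-.057)<.004)]; rect(f+' lips',top)
    # centreline: per y-bin midpoints of lip outer edges
    b=np.arange(-.06,.24,.01); X=[];Y=[]
    for y in b:
        q=top[(top[:,1]>=y)&(top[:,1]<y+.01)]
        if len(q)>5: X.append((q[:,0].min()+q[:,0].max())/2);Y.append(y+.005)
    p=np.polyfit(Y,X,1); print(' centreline x = %.4f*y+%.4f'%tuple(p), 'resid',np.std(np.array(X)-np.polyval(p,Y)))
    rect(f+' floor/tongue',C[ok&(abs(C[...,2]-.040)<.004)&(C[...,1]<-.03)])
    rect(f+' knob',C[ok&(C[...,2]>.064)])
print(st()['position'],st()['joint_positions'].round(2))
E
```

```text
time: 10.65
position: [0.5418, -0.2827, 0.1688]
tool_rot: [3.127, 0.268, 0.011]
ft_force: [0.9, -0.5, -2.3]
grip_width: 0.135
grip_force: 35.0
t0 lips 869 [0.4646 0.0964 0.0571] [462.7 117.3] [ 71.1 330.8] 8.7
 centreline x = -0.0984*y+0.4767 resid 0.0047063360288171355
t0 floor/tongue 203 [ 0.4845 -0.0595  0.0403] [483.7 -56.5] [67.4 51.9] 1.7
t0 knob 96 [0.4592 0.1535 0.0707] [461.3 116. ] [ 56.8 197. ] 9.1
s0 lips 821 [0.4615 0.1064 0.0563] [459.4 120. ] [ 71.7 331.4] 8.4
 centreline x = -0.1087*y+0.4737 resid 0.0013917483190019988
s0 floor/tongue 143 [ 0.4803 -0.0607  0.0395] [482.5 -57.3] [64.9 52.1] 1.7
s0 knob 80 [0.4563 0.1608 0.0712] [468.6  98.4] [ 35.7 194.2] 11.9
[ 0.54181376 -0.28268217  0.16875184] [-0.46  0.48  1.18  1.66 -0.46  1.3  -0.6 ]
```

Run:
```python
from h import *
print(rel([.47,-.19,.2],0))
```

```text
(array([ -54.8, -103.5,  -32. ]), array([  0.43,  -0.17, -80.19]))
```

```bash
python3 -m jog '[[[-6,-10,-10,0,0,-8,0],[-12,-21,-20,0,0,-16,0],[-18,-31,-32,0,0,-24,0],[-24,-42,-32,0,0,-32,0],[-30,-52,-32,0,0,-40,0],[-36,-63,-32,0,0,-48,0],[-42,-73,-32,0,0,-56,0],[-48,-84,-32,0,0,-64,0],[-52,-95,-32,0,0,-72,0],[-55,-103,-32,0,0,-80,0]]]'; python3 -m jog '[[[0,0,0,0,0,0,0],[0,0,0,0,0,0,0],[0,0,0,0,0,0,0]]]'
python3 - <<'E'
from h import *
d=snap('wrist','w5');P=cloud(d); s=st(); print(s['position'],s['joint_positions'].round(2))
z=P[...,2]; hm=cv2.applyColorMap((np.clip(np.nan_to_num(z)/.08,0,1)*255).astype(np.uint8),cv2.COLORMAP_JET)[:,:,::-1]
cv2.imwrite('pics/c5.png',cv2.resize(np.hstack([d['image'],hm]),(800,300))[:,:,::-1])
E
```

```text
time: 11.65
position: [0.467, -0.1884, 0.1956]
tool_rot: [-2.218, -2.223, -0.0]
ft_force: [0.1, 1.5, -3.4]
grip_width: 0.135
grip_force: 35.0
time: 11.95
position: [0.4679, -0.1897, 0.1963]
tool_rot: [2.229, 2.214, -0.001]
ft_force: [0.4, 0.2, -2.6]
grip_width: 0.138
grip_force: 35.0
[ 0.4679673  -0.18967694  0.19636256] [-0.7   0.    1.05  1.87 -0.    1.27  0.34]
```

View pics/c5.png

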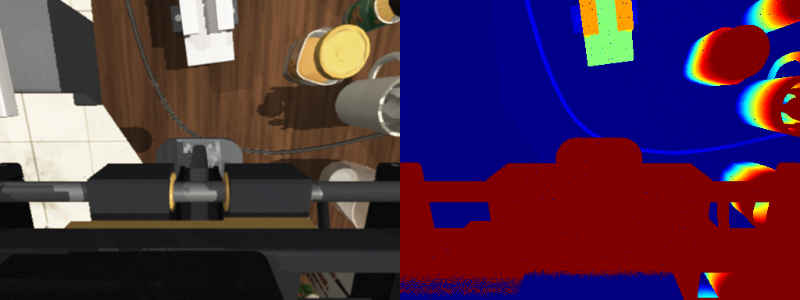

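```bash
python3 -m jog '[[[40,0,0,0,0,0,0],[75,0,0,0,0,0,0],[95,0,0,0,0,0,0],[95,0,0,0,0,0,0],[95,0,0,0,0,0,0]]]'
python3 - <<'E'
from h import *
d=snap('wrist','w6');P=cloud(d); s=st(); print(s['position'])
ok=(P[...,0]>.40)&(P[...,0]<.55)&(P[...,1]>-.12)&(P[...,1]<.28)
def line(t,b):
    X=[];Y=[];L=[]
    for y in b:
        q=t[(t[:,1]>=y)&(t[:,1]<y+.004)]
        if len(q)>8:
            h=np.sort(q[:,0]); X.append((h[0]+h[-1])/2);Y.append(y+.002);L.append(h[-1]-h[0])
    Y=np.array(Y);X=np.array(X);g=abs(X-np.median(X-np.polyval(np.polyfit(Y,X,1),Y))-np.polyval(np.polyfit(Y,X,1),Y))<.003
    p=np.polyfit(Y[g],X[g],1); print('x=%.4f*y+%.4f yaw %.2f width %.4f n %d range %.3f %.3f sd %.4f'%(*p,90-np.degrees(np.arctan(p[0])),np.median(L),g.sum(),Y.min(),Y.max(),np.std(X[g]-np.polyval(p,Y[g]))))
    return p
lip=P[ok&(abs(P[...,2]-.057)<.004)]
p=line(lip,np.arange(-.04,.25,.004))
u=np.array([p[0],1])/np.hypot(p[0],1)
fl=P[ok&(abs(P[...,2]-.040)<.004)]
print('lip start', np.percentile(lip[:,:2]@u,[0,.5,2]),'tongue start',np.percentile(fl[:,:2]@u,[0,.5,2]), np.median(fl[:,2]),np.median(lip[:,2]))
for y0,y1 in((-.08,-.05),):
    t=fl[(fl[:,1]>y0)&(fl[:,1]<y1)]; line(t,np.arange(y0,y1,.004))
# slot edges: floor points seen through slot
sl=fl[(fl[:,1]>-.03)]; n=np.array([u[1],-u[0]]); print('slot offs',np.percentile((sl[:,:2]-[p[1],0])@n,[2,50,98]) if len(sl) else 0)
k=P[ok&(P[...,2]>.063)&(P[...,2]<.09)]; print('knob/stop',len(k), (k[:,:2]@u).min() if len(k) else 0, k.mean(0) if len(k) else 0)
for f in('t0','s0'):
    C=cloud(load(f)); o=(C[...,0]>.42)&(C[...,0]<.53)&(C[...,1]>-.13)&(C[...,1]<.21)
    print(f);line(C[o&(abs(C[...,2]-.057)<.004)],np.arange(-.03,.19,.008))
E
```

```text
time: 12.5
position: [0.4684, -0.0946, 0.1965]
tool_rot: [2.226, 2.216, -0.001]
ft_force: [-0.2, -0.3, -1.8]
grip_width: 0.137
grip_force: 35.0
[ 0.46837365 -0.09529801  0.19652869]
x=-0.1177*y+0.4749 yaw 96.71 width 0.0638 n 31 range -0.038 0.082 sd 0.0002
lip start [-0.10372159 -0.10286053 -0.1005896 ] tongue start [-0.13887094 -0.1380377  -0.13650001] 0.04058975486166104 0.05759380430387459
x=-0.0357*y+0.4805 yaw 92.05 width 0.0634 n 8 range -0.078 -0.050 sd 0.0009
slot offs [-0.01157741  0.00042612  0.01242061]
knob/stop 0 0 0
t0
x=-0.1131*y+0.4773 yaw 96.45 width 0.0602 n 24 range -0.028 0.188 sd 0.0010
s0
x=-0.1185*y+0.4737 yaw 96.76 width 0.0609 n 21 range -0.028 0.188 sd 0.0009
```

View pics/w6.png

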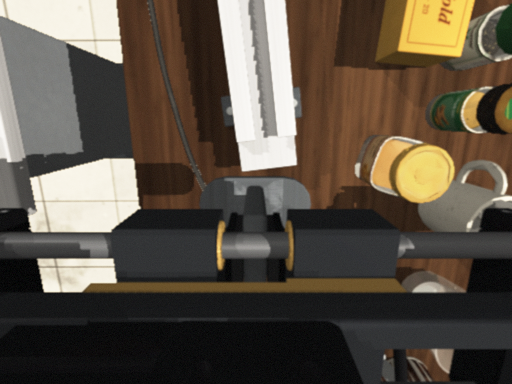

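Run:
```python
from h import *
print(rel([.487,-.1012,.15],-83.3))
```

```text
(array([-5.8, 18.7, 46.5]), array([4.000e-02, 5.000e-02, 8.299e+01]))
```

```bash
python3 -m jog '[[[0,0,0,0,0,8.4,0],[0,5,0,0,0,16.8,0],[-2,10,0,0,0,25.2,0],[-4,15,0,0,0,33.6,0],[-6,19,0,0,0,42,0],[-6,19,0,0,0,50.4,0],[-6,19,0,0,0,58.8,0],[-6,19,0,0,0,67.2,0],[-6,19,10,0,0,75.6,0],[-6,19,30,0,0,83,0]]]'; python3 -m jog '[[[0,0,10,0,0,0,0],[0,0,16,0,0,0,0],[0,0,16,0,0,0,0],[0,0,16,0,0,0,0]]]'
python3 - <<'E'
from h import *
s=st();print(s['position'],s['ft_force'],s['joint_positions'].round(2)); print(rel([.487,-.1012,.103],-83.3))
d=snap('wrist','w7');P=cloud(d)
m=(P[...,2]>.085)&(P[...,2]<.11)&(np.hypot(P[...,0]-.487,P[...,1]+.101)<.08)
if m.any(): q=P[m];print(q.mean(0),cv2.minAreaRect((q[:,:2]*1000).astype(np.float32)))
E
cd pics; python3 -c "
import cv2;a=cv2.imread('w7.png');cv2.imwrite('c7.png',a)"
```

```text
time: 13.55
position: [0.4887, -0.1021, 0.1675]
tool_rot: [3.136, 0.172, 0.006]
ft_force: [-0.1, -0.2, -1.7]
grip_width: 0.135
grip_force: 35.0
time: 13.95
position: [0.4877, -0.1005, 0.151]
tool_rot: [3.136, 0.187, 0.001]
ft_force: [-0.7, -0.0, -1.6]
grip_width: 0.135
grip_force: 35.0
[ 0.48765766 -0.10045205  0.15103049] [-0.66061656 -0.00985551 -1.60833233] [-0.73  0.04  0.91  1.94 -0.03  1.17 -1.26]
(array([-0.8,  0.6, 48. ]), array([ 0.02, -0.04,  0.14]))
[ 0.49591521 -0.09902399  0.10017744] ((489.4853820800781, -99.8880386352539), (41.488800048828125, 89.2983169555664), 6.644607067108154)
```

View pics/c7.png

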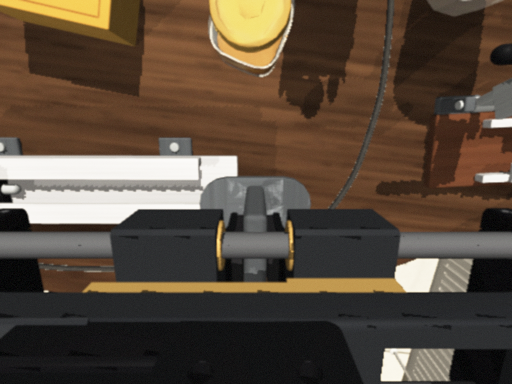

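```bash
python3 -m jog '[[[-1.2,0,15,0,0,0,0],[-1.2,0,28,0,0,0,0],[-1.2,0,38,0,0,0,0],[-1.2,0,44,0,0,0,0],[-1.2,0,47,0,0,0,0],[-1.2,0,49,0,0,0,0],[-1.2,0,49.5,0,0,0,0],[-1.2,0,49.5,0,0,0,0]]]'
python3 - <<'E'
from h import *
s=st();print(s['position'],s['ft_force'],s['torque'],rel([.4806+.0064-.0005,-.0466-.0546,.101],-83.3))
E
```

```text
time: 14.8
position: [0.4864, -0.1002, 0.1013]
tool_rot: [-3.136, -0.186, -0.001]
ft_force: [-0.1, 0.2, -2.2]
grip_width: 0.135
grip_force: 35.0
[ 0.48636992 -0.10023084  0.10131701] [-0.05595686  0.19244807 -2.2179122 ] [-0.14544611  0.13851929 -0.00388222] (array([0. , 1. , 0.3]), array([-0.  , -0.03,  0.1 ]))
```

```bash
python3 -m jog '[[[0,-5,0,0,0,0,0],[0,-10,0,0,0,0,0],[0,-15,0,0,0,0,0],[0,-20,0,0,0,0,0],[0,-25,0,0,0,0,0],[0,-30,0,0,0,0,0],[0,-35,0,0,0,0,0],[0,-40,0,0,0,0,0]]]'; python3 -m jog '[[[0,-8,0,0,0,0,0],[0,-16,0,0,0,0,0],[0,-24,0,0,0,0,0],[0,-32,0,0,0,0,0],[0,-40,0,0,0,0,0],[0,-45,0,0,0,0,0]]]'
python3 - <<'E'
from h import *
s=st();p=s['position'];r=p[:2]-[.4806,-.0466];print('rail x,y',r@[-.117,.993],r@[-.993,-.117],s['ft_force'],s['torque'])
C=cloud(load('t0'))
k=C[(C[...,2]>.066)&(C[...,2]<.09)&(C[...,0]>.43)&(C[...,0]<.48)&(C[...,1]>.1)&(C[...,1]<.2)]; q=(k[:,:2]-[.4806,-.0466])@[-.117,.993]; print('knob rail x',q.min(),q.mean(),q.max())
k=C[(C[...,0]>.43)&(C[...,0]<.49)&(C[...,1]>.08)&(C[...,1]<.2)]; rr=(k[:,:2]-[.4806,-.0466]); a=rr@[-.117,.993]; b=rr@[-.993,-.117]; z=k[:,2]
for x in np.arange(.13,.25,.006):
    m=(abs(a-x)<.004)&(abs(b)<.008); print(round(x,3),np.round(np.median(z[m]),3) if m.any() else None)
E
```

```text
time: 15.6
position: [0.4813, -0.06, 0.1011]
tool_rot: [-3.136, -0.187, -0.0]
ft_force: [0.7, 0.5, -3.0]
grip_width: 0.136
grip_force: 35.0
time: 16.2
position: [0.4759, -0.0147, 0.101]
tool_rot: [-3.136, -0.188, -0.0]
ft_force: [0.3, -0.2, -3.0]
grip_width: 0.139
grip_force: 35.0
rail x,y 0.032221440278986546 0.0009159162582037385 [ 0.30783467 -0.22219801 -2.95093409] [-0.01593858  0.16007221 -0.03489873]
knob rail x 0.19281250501399208 0.20594779123939863 0.22007734234624068
0.13 0.04
0.136 0.041
0.142 0.039
0.148 0.039
0.154 0.04
0.16 0.041
0.166 0.039
0.172 0.04
0.178 0.043
0.184 0.049
0.19 0.047
0.196 0.064
0.202 0.075
0.208 0.077
0.214 0.078
0.22 0.069
0.226 None
0.232 0.042
0.238 0.04
0.244 0.039
```

```bash
python3 -m jog '[[[0,-10,0,0,0,0,0],[0,-20,0,0,0,0,0],[0,-30,0,0,0,0,0],[0,-40,0,0,0,0,0],[0,-50,0,0,0,0,0],[0,-60,0,0,0,0,0],[0,-70,0,0,0,0,0],[0,-80,0,0,0,0,0],[0,-90,0,0,0,0,0],[0,-95,0,0,0,0,0]]]'; python3 -m jog '[[[0,-1,0,0,0,0,0],[0,-2,0,0,0,0,0],[0,-3,0,0,0,0,0],[0,-4,0,0,0,0,0],[0,-5,0,0,0,0,0],[0,-6,0,0,0,0,0]]]'
```

```text
time: 17.2
position: [0.4646, 0.0799, 0.101]
tool_rot: [-3.136, -0.188, -0.0]
ft_force: [0.1, 0.2, -2.1]
grip_width: 0.136
grip_force: 35.0
time: 17.8
position: [0.4641, 0.0844, 0.1011]
tool_rot: [-3.136, -0.186, -0.0]
ft_force: [-0.5, -0.1, -2.8]
grip_width: 0.128
grip_force: 35.0
```

```bash
python3 -m jog '[[[0,-1,0,0,0,0,0],[0,-2,0,0,0,0,0],[0,-3,0,0,0,0,0],[0,-4,0,0,0,0,0]]]'
python3 - <<'E'
from h import *
s=st();p=s['position'];r=p[:2]-[.4806,-.0466];print('rail x,y',r@[-.117,.993],r@[-.993,-.117],s['ft_force'])
E
```

```text
time: 18.2
position: [0.4636, 0.0886, 0.1011]
tool_rot: [-3.136, -0.186, -0.0]
ft_force: [-1.2, -0.3, -1.9]
grip_width: 0.137
grip_force: 35.0
rail x,y 0.1362055237366526 0.0010924925100158538 [-1.24538763 -0.31798054 -1.94798374]
```

```bash
python3 -m jog '[[[0,-1,0,0,0,0,0],[0,-2,0,0,0,0,0],[0,-3,0,0,0,0,0],[0,-4,0,0,0,0,0]]]'|grep -E "pos|ft"; python3 -m jog '[[[0,-1,0,0,0,0,0],[0,-1,0,0,0,0,0]]]'|grep -E "pos|ft"; python3 -m jog '[[[0,-1,0,0,0,0,0],[0,-1,0,0,0,0,0]]]'|grep -E "pos|ft"
```

```text
position: [0.4631, 0.0925, 0.1011]
ft_force: [0.2, -0.1, -2.3]
position: [0.463, 0.0936, 0.1011]
ft_force: [-0.2, 0.6, -2.8]
position: [0.4629, 0.0946, 0.1011]
ft_force: [0.2, 0.5, -3.0]
```

```bash
python3 -m jog '[[[0,-1,0,0,0,0,0],[0,-2,0,0,0,0,0]]]'|grep -E "pos|ft"; python3 -m jog '[[[0,-1,0,0,0,0,0],[0,-2,0,0,0,0,0]]]'|grep -E "pos|ft"; python3 -m jog '[[[0,-1,0,0,0,0,0],[0,-1,0,0,0,0,0]]]'|grep -E "pos|ft"
```

```text
position: [0.4626, 0.0965, 0.1011]
ft_force: [0.5, -0.4, -3.0]
position: [0.4624, 0.0985, 0.1011]
ft_force: [1.1, -0.5, -1.8]
position: [0.4623, 0.0996, 0.1011]
ft_force: [0.2, -1.3, -0.7]
```

```bash
python3 -m jog '[[[0,-1,0,0,0,0,0],[0,-1,0,0,0,0,0]]]'|grep -E "pos|ft"; python3 -m jog '[[[0,-1,0,0,0,0,0],[0,-1,0,0,0,0,0]]]'|grep -E "pos|ft"
```

```text
position: [0.4622, 0.1001, 0.1011]
ft_force: [0.1, -1.6, -2.2]
position: [0.4622, 0.1004, 0.1011]
ft_force: [0.7, -4.6, -0.5]
```

```bash
python3 -m jog '[[[0,-1,0,0,0,0,0],[0,-1,0,0,0,0,0]]]'|grep -E "pos|ft"; python3 -m jog '[[[0,-1,0,0,0,0,0],[0,-1,0,0,0,0,0],[0,-1,0,0,0,0,0]]]'|grep -E "pos|ft"
python3 - <<'E'
from h import *
s=st();p=s['position'];r=p[:2]-[.4806,-.0466];print('rail x,y',r@[-.117,.993],r@[-.993,-.117],s['ft_force'],s['torque'])
E
```

```text
position: [0.4622, 0.1005, 0.1012]
ft_force: [0.6, -6.1, 0.7]
position: [0.4622, 0.1007, 0.1012]
ft_force: [0.4, -8.4, 1.6]
rail x,y 0.14840654369183848 0.0010097992380218022 [ 0.36923814 -8.3831375   1.6374068 ] [-2.14942658  0.13965625  0.01684625]
```

```bash
python3 -m jog '[[[0,0,1,0,0,0,0],[0,0,1.3,0,0,0,0],[0,0,1.3,0,0,0,0]]]'; python3 -m jog '[[[0,0,0,0,0,0,20],[0,0,0,0,0,0,30],[0,0,0,0,0,0,40],[0,3,0,0,0,0,40],[0,3,0,0,0,0,40],[0,3,-20,0,0,0,40],[0,3,-60,0,0,0,40],[0,3,-100,0,0,0,50],[0,3,-100,0,0,0,50],[0,3,-100,0,0,0,50]]]'
python3 - <<'E'
from h import *
d=snap('wrist','w8');P=cloud(d);t=snap('top','t8');s0=snap('side','s8')
for n,C in(('w',P),('t',cloud(t)),('s',cloud(s0))):
    for z0,z1,nm in((.13,.145,'plate'),(.042,.053,'foot')):
        m=(C[...,2]>z0)&(C[...,2]<z1)&(C[...,0]>.42)&(C[...,0]<.51)&(C[...,1]>.04)&(C[...,1]<.16)
        if m.any():
            q=C[m];r=q[:,:2]-[.4806,-.0466];a=r@[-.117,.993];b=r@[-.993,-.117];k=abs(b)<.011 if nm=='foot' else slice(None)
            print(n,nm,m.sum(),'x',a[k].min() if len(a[k]) else 0,a[k].max() if len(a[k]) else 0,'z',np.median(q[:,2]))
a=cv2.resize(t['image'][180:260,80:300],(792,288)); b=cv2.resize(s0['image'][150:330,230:350],(200,300)); c=cv2.resize(d['image'],(400,300))
cv2.imwrite('pics/c8.png',np.vstack([a,np.hstack([b,c,np.zeros((300,192,3),np.uint8)])])[:,:,::-1])
E
```

```text
time: 20.8
position: [0.4624, 0.1007, 0.1005]
tool_rot: [3.133, 0.184, 0.0]
ft_force: [-1.1, -8.4, 5.3]
grip_width: 0.131
grip_force: 35.0
time: 21.8
position: [0.4627, 0.1009, 0.2005]
tool_rot: [-3.134, -0.187, -0.003]
ft_force: [-0.1, -0.2, -0.4]
grip_width: 0.563
grip_force: 0.0
w plate 699 x 0.1425857981967776 0.15389333476028857 z 0.13829249032034874
w foot 1405 x 0.08790556231407623 0.19556776728722391 z 0.04974608587670386
t foot 52 x 0.08943164053882816 0.19517547333326227 z 0.048561242219665166
s plate 35 x 0.1433162251099662 0.15629831167798236 z 0.13671860608690198
s foot 193 x 0.08699179874720571 0.18983263715182558 z 0.048867470468212194
```

View pics/c8.png

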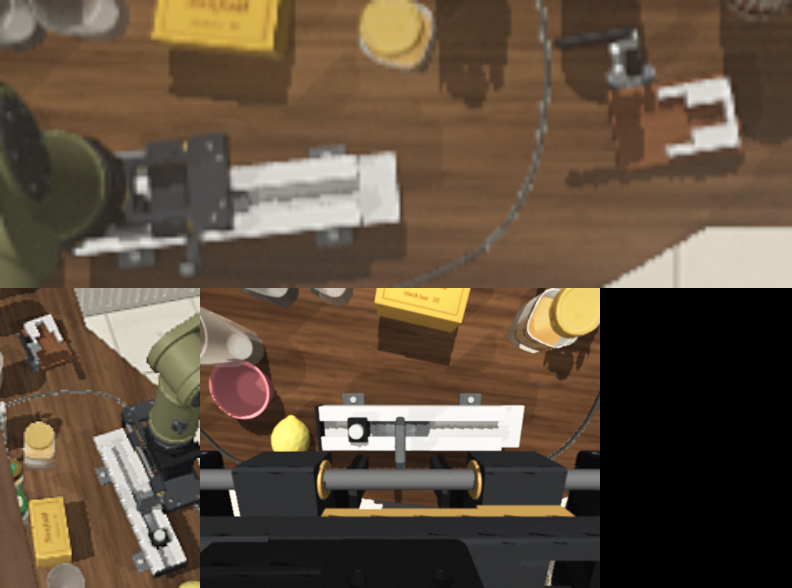

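```bash
python3 -c "
from bench import ctrl
print(ctrl.close_job())"
```

```text
the job is handed in; nothing more can be done
None
```

The job is handed in at about 22 s: the clamp bar is up, leaning back. The hook carrier is in the rail against its stop (about 8 N push felt) and released, and the glass, mug and tea packet were never touched.

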